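# Fold away the splash screen

### The arm

A 7-joint arm with a two-finger parallel gripper is mounted at the origin on a cart in front of the work surface, level with it; the furniture and walls round the work are solid. World frame = base frame: x ahead of the robot, y to its left, z up, the work surface at z = 0. Lengths are in m, angles in rad, forces in N, time in s.
With the tool pointing down it reaches from about 0.425 to 0.975 m from the base axis. Payload 16.7 kg.
Tool frame: the origin (TCP) lies midway between the tips of the shut fingers; the grasp point (between the pads) lies behind it (r.pinch_z is the z of the grasp point in the tool frame, in m); z points along the fingers, y is the line along which they close (so a half turn about z gives the same grasp; the last joint's range is limited). The gripper opens to 85 mm and grips with 20 to 120 N. Pads are 22 mm wide; open, the fingers measure 114 mm over their backs; the gripper's body (76 mm by 85 mm) begins 54 mm behind the grasp point. The pads swing forward as they close: fully open they stand 13 mm farther back than shut.
Start: joints at [0.979, 0.426, 0.074, 1.606, -0.034, 1.111, -0.067], TCP at [0.289, -0.61, 0.231] pointing down, gripper open.
Joint ranges: [-2.85, 2.85], [-0.5, 2.14], [-1.23, 1.37], [0.21, 2.46], [-1.02, 4.16], [0.16, 2.05], [-2.73, 2.73]. Speed limits (rad/s): [1.89, 1.89, 2.39, 2.39, 3.01, 3.01, 3.01].

### API

Orientations are given as a unit quaternion [x, y, z, w].
In Python, from workcell import r, snapshot, outline_of gives the robot as it stands.
- The arm moves only by the shell command python3 -m handwheel 'ROWS' [FORCE]. ROWS is JSON, a list of rows, each a list of 3 entries, a list of its own where there are three numbers: the opening, from 0 (shut) to 1 (fully open), then the shift along the tool's x, y, z in mm, then the turn about the tool's z in degrees. In form: [[hand, [x, y, z], twist], ...]. A call has 1 to 5 rows; each row is the pose to reach, as a shift and turn from the pose commanded when the call began, along the tool's axes at that moment; what a row does not reach only later rows make up. A row lasts 1/12 s, in which the tool goes at most 41.7 mm and 7.16 degrees, less where a joint would pass 70% of its speed; a pose out of reach is approached as far as the arm can. A call with a gripper value outside its range is refused whole. The fingers move at their own pace and stop on an object; FORCE is the grip in N (left out, the last holds). Time passes only in rows, so rows that repeat a pose let the fingers close. It gives the time, the measured TCP pose, the force, the opening and the grip force at its end, in the units of the state.
- r.get_obs(): the state, without advancing time (a new reading comes with each control period).
- snapshot(name): name is "scene" or "top" or "wrist"; returns a dict with "image" (400x640x3 uint8, red, green, blue), "z_map" (400x640 float32, m along the optical axis (not along the pixel's ray), 0 where there is no reading), "mtx" (3x3 intrinsics, pixels), "view" (4x4, takes a point from world to camera coordinates). Camera axes: x right, y up, looking along -z (the intrinsics and any distortion apply to the point x, -y, -z); pixel columns grow to the right and rows downward; lengths in m; the calibration is good to about 2 mm. The wrist camera is an equidistant fisheye: a pixel r from the principal point sees the ray r / f radians off the axis. A picture is of the moment at which its call begins.
- r.hand_in(): hands the job in; it is judged then, once.
Trained networks look in a picture, given as the dict that the camera call returned (one of the last four; its "shot" number tells which), for a name from the list of things; names that differ only in an ending like _2 or _b are one class to them, and where a whole thing is asked for, a point or a joint stands for the part that bears it (a point fixed in the world has none). Each returns a list of dicts, best first, with "confidence" (0 to 1); they miss things now and then, are a little off and sometimes report something else, mostly with a low value. They report only what shows in the picture. A call takes as long as a camera call.
- outline_of(picture, target): "mask" (400x640 bool, what is visible of it) and "box" ([centre column, centre row, width, height] in pixels, round what is visible of it).
The state is a dict: "clock": time; "q": joint angles; "qvel": joint speeds; "tau": joint torques, N m; "eef_pos": TCP position; "ee_rot": TCP orientation; "ft_force": force on the tool from outside, world axes, zero at the start; "ft_torque": the same for the moment, N m; "opening": finger opening in m; "grip_force": force on a finger pad.
Only numpy, scipy, OpenCV 4.12 (cv2) and the standard library are available. Lean on these libraries where they do the work, as an engineer would, in place of code of your own. Each camera call takes 0.05 s, during which the arm holds its last target. There are 200 camera calls.

### The job

Fold away the three-leaf splash screen on the work table, in the right order: first fold the short outer leaf inward until it lies flat along the middle leaf, then swing those two together fully home along the leaf that is fixed to the foot, and last swing the catch on the end post across until it stops behind the folded leaves. Leave everything else on the table where it stands.

Things in the scene. Friction and masses are not known exactly. Their poses are not given: they have to be found in the camera images.
- screen: Fixed part of a splash screen (pale wood frames, aluminium panels): upright fixed leaf on a dark foot plate bolted to the table. Origin on the table under the leaf's middle. x along it, from the catch's post (-x end) to the middle leaf's hinge (+x end); y toward the folding side; z up. Every leaf: 12 mm thick, 12 to 100 mm above the table. Fixed leaf: x -63 to 63 mm, y = 0.
- post_top (a point): Top of the steel end post that carries the catch, on its axis, 104 mm above the table: x = -74, y = 0 mm of the screen's frame, same axes. The 6 mm thick foot plate spans x -86 to 74, y -19 to 47 mm of that frame.
- leaf_middle (a joint): Vertical hinge of the middle leaf on the fixed leaf, rad: 0 = straight on from it, growing as it folds (counter-clockwise from above), 3.14 = its stop, home and parallel to the fixed leaf. Stays where left: friction about 0.45 N m, stiffest of the three. Home, its centreline is at y = 30 mm of the screen's frame, outer face y = 36, free end x = -51.
- leaf_outer (a joint): Vertical hinge of the outer leaf on the middle leaf, rad: 0 = straight on from it, growing as it folds (counter-clockwise from above), 3.14 = its stop, flat along the middle leaf's inner face (3 mm gap). Stays where left: light friction, about 0.06 N m. If the middle leaf is closed first, the outer one strikes the fixed leaf and the screen cannot close.
- catch (a joint): Swing of the catch about the end post, vertical axis, rad: 0 = fully open (arm points away from the leaves), growing as it closes (clockwise from above), 1.4 = its stop, closed, its down-turned pin (8 mm thick) 4 mm behind the outer face of the folded middle leaf. Stays where left, friction about 0.03 N m.
- middle_hinge (a point): Axis of the middle leaf's hinge, 100 mm above the table (height of the upper edges); x = 67, y = 15 mm of the screen's frame. Turns with the middle leaf: x along it to its free end, z up. In this frame the leaf spans x 4 to 118 mm, its outer face (the one to push) is at y = -21, its inner face at y = -9 mm.
- middle_end (a point): Middle of the upper edge of the middle leaf at its free end, 100 mm above the table; axes as middle_hinge.
- outer_hinge (a point): Axis of the outer leaf's hinge, 100 mm above the table; x = 122, y = -7.5 mm of middle_hinge's frame. Turns with the outer leaf: x along it to its free end, z up. In this frame the leaf spans x 2 to 88 mm, its outer face (the one to push) is at y = -13.5, its inner face at y = -1.5 mm.
- outer_end (a point): Middle of the upper edge of the outer leaf at its free end, 100 mm above the table; axes as outer_hinge.
- catch_knob (a point): Middle of the catch's upright round wooden knob, 16 mm thick and 34 mm high (113 to 147 mm above the table), on the end of the flat steel arm, 56 mm from the axis of the end post. x of this frame points from the post outward along the arm.
- jar_jam: Glass jam jar with a yellow lid, 71 mm wide, 110 mm high, standing beyond the fixed leaf. Bystander. Origin at the centre of its underside.
- spice_a: Small spice jar with a green cap, 46 mm wide, 106 mm high, standing beyond the fixed leaf. Bystander. Origin at the centre of its underside.
- tape_roll: Roll of tape lying flat, 98 mm wide, 25 mm high, to the left of the screen, on the near side. Bystander. Origin at the centre of its underside.

How it is judged:
By the outcome, as a careful person would: the job done as asked, in the order asked, and still so for the second after the job is handed in, with the robot touching nothing.
It also fails if it takes over 69 s, if anything falls off the work surface, if the arm or the gripper's body presses on something with over 40 N, if the wrist force passes 120 N, or if a joint passes its speed limit or range.

## Working session

There is one attempt and no reset: what is moved stays moved. The work goes in short steps, Python scripts to look and compute and a shell command to move; the robot and the scene stay as the last step left them, time stands still between calls to the robot, and variables do not carry over. Pictures are saved under pics/ and viewed, at most 10 in all, crops included, and the job is handed in when it is done.

```bash
mkdir -p pics; ls
cat > h.py <<'E'
import numpy as np, cv2
from workcell import r, snapshot, outline_of
def world(p):
    K=p["mtx"];V=np.linalg.inv(p["view"]);z=p["z_map"]
    v,u=np.mgrid[0:400,0:640]
    X=np.stack([(u-K[0,2])/K[0,0]*z,-(v-K[1,2])/K[1,1]*z,-z,np.ones_like(z)],-1)
    W=X@V.T
    W=W[...,:3]; W[z==0]=np.nan
    return W
E
python3 - <<'E'
from h import *
import pickle
o=r.get_obs();print(o["clock"],o["eef_pos"],o["ee_rot"],r.pinch_z)
for n in("top","scene"):
    p=snapshot(n);cv2.imwrite(f"pics/{n}0.png",p["image"][...,::-1]);W=world(p)
    np.savez(f"{n}0.npz",W=W,**{k:v for k,v in p.items() if k in("mtx","view","z_map","image")})
    print(n,np.round(p["view"],3).tolist())
    for t in("screen","leaf_middle","leaf_outer","catch","catch_knob","jar_jam","spice_a","tape_roll"):
        for d in outline_of(p,t)[:1]:
            q=W[d["mask"]];print(t,round(d["confidence"],2),np.round(d["box"]),np.round(np.nanpercentile(q,[3,50,97],axis=0),3).tolist())
E
```

```text
pics
0.0 [ 0.28901937 -0.6095172   0.23057987] [ 9.75587171e-01  2.19611535e-01 -1.92486429e-04 -6.38915485e-04] -0.0187
top [[0.009, -1.0, -0.002, 0.268], [0.997, 0.008, 0.076, -0.52], [-0.076, -0.003, 0.997, -1.059], [0.0, 0.0, 0.0, 1.0]]
screen 0.89 [383. 213.  90.  70.] [[0.422, 0.048, 0.002], [0.527, 0.15, 0.03], [0.558, 0.224, 0.114]]
leaf_middle 0.62 [363. 220.  58.  55.] [[0.414, 0.117, -0.002], [0.445, 0.205, 0.098], [0.53, 0.23, 0.102]]
leaf_outer 0.7 [372. 238.  41.  15.] [[0.412, 0.11, 0.014], [0.431, 0.148, 0.098], [0.447, 0.188, 0.102]]
catch 0.47 [413. 195.  22.  30.] [[0.499, 0.039, 0.076], [0.524, 0.055, 0.113], [0.556, 0.08, 0.147]]
catch_knob 0.8 [413. 197.  25.  31.] [[0.499, 0.039, 0.107], [0.527, 0.056, 0.113], [0.555, 0.079, 0.148]]
jar_jam 0.85 [374. 152.  33.  34.] [[0.604, 0.115, 0.038], [0.631, 0.146, 0.108], [0.666, 0.176, 0.112]]
spice_a 0.73 [411. 158.  24.  23.] [[0.607, 0.027, 0.018], [0.623, 0.053, 0.103], [0.646, 0.07, 0.108]]
tape_roll 0.68 [296. 272.  36.  40.] [[0.3, 0.286, -0.002], [0.339, 0.328, 0.023], [0.389, 0.374, 0.027]]
scene [[0.906, 0.42
[... 246 characters left out ...]
] [[0.421, 0.11, 0.019], [0.451, 0.206, 0.069], [0.53, 0.224, 0.1]]
leaf_outer 0.79 [270. 216.  13.  50.] [[0.418, 0.109, 0.024], [0.434, 0.146, 0.082], [0.449, 0.19, 0.101]]
catch 0.54 [286. 264.  38.  14.] [[0.492, 0.036, -0.0], [0.523, 0.059, 0.112], [0.558, 0.094, 0.147]]
catch_knob 0.78 [286. 260.  40.  14.] [[0.503, 0.036, 0.107], [0.527, 0.057, 0.113], [0.558, 0.081, 0.147]]
jar_jam 0.84 [358. 259.  40.  53.] [[0.611, 0.107, 0.008], [0.644, 0.126, 0.106], [0.674, 0.168, 0.111]]
spice_a 0.61 [332. 296.  26.  41.] [[0.611, 0.026, 0.023], [0.633, 0.04, 0.104], [0.652, 0.067, 0.107]]
tape_roll 0.65 [276. 151.  40.  36.] [[0.301, 0.283, -0.002], [0.345, 0.33, 0.019], [0.392, 0.377, 0.025]]
```

Run:
```python
from h import *
d=np.load("top0.npz");W=d["W"];im=d["image"]
c=im[120:310,270:450];cv2.imwrite("pics/crop0.png",cv2.resize(c,None,fx=3.1,fy=3.1,interpolation=cv2.INTER_CUBIC)[...,::-1])
def show(n,W,m):
    q=W[m]; 
    r_=cv2.minAreaRect((q[:,:2]*1000).astype(np.float32)); print(n,len(q),[np.round(x,1) for x in r_],np.round(cv2.boxPoints(r_)).tolist())
# rim pixels at z~0.1
for nm in("top0","scene0"):
    d=np.load(nm+".npz");W=d["W"]
    m=(abs(W[...,2]-.1)<.006)&(W[...,0]>.39)&(W[...,0]<.585)&(W[...,1]>.0)&(W[...,1]<.26)
    q=np.round(W[m]*1000).astype(int)
    G=np.zeros((100,130),np.uint8)  # 2mm grid x 390..590 , y 0..260
    G[(590-q[:,0])//2,(260-q[:,1])//2]=255
    cv2.imwrite(f"pics/g_{nm}.png",cv2.resize(G,None,fx=3,fy=3,interpolation=0))
    k=(W[...,2]>.135)&(W[...,0]>.39)&(W[...,0]<.6)&(W[...,1]>-.05)&(W[...,1]<.26)
    print("knob",k.sum(),W[k].mean(0),W[k].min(0),W[k].max(0))
a=cv2.imread("pics/g_top0.png");b=cv2.imread("pics/g_scene0.png");cv2.imwrite("pics/g.png",np.hstack([a,np.full((300,10,3),128,np.uint8),b]))
```

```text
Traceback (most recent call last):
IndexError: index 100 is out of bounds for axis 0 with size 100
```

View pics/crop0.png

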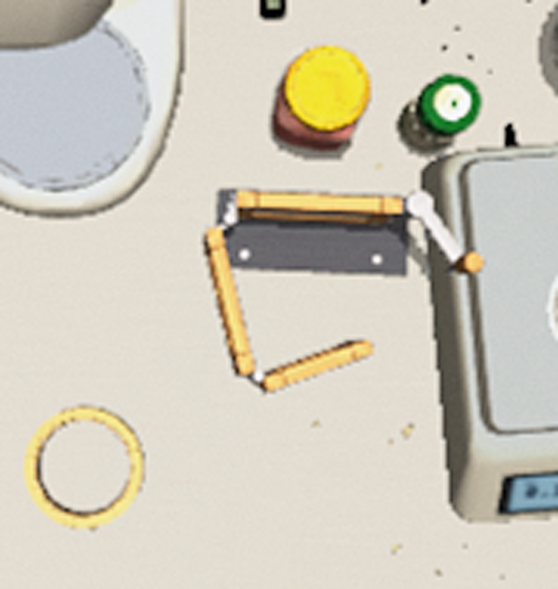

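```bash
cat > fit.py <<'E'
from h import *
from scipy.optimize import least_squares
R=lambda a:np.array([[np.cos(a),-np.sin(a)],[np.sin(a),np.cos(a)]])
def frames(p):
    x,y,a,m,o=p; S=np.array([x,y])
    H=S+R(a)@[.067,.015]; O=H+R(a+m)@[.122,-.0075]
    return (S,a),(H,a+m),(O,a+m+o)
SP=[(-.063,.063,0.),(.004,.118,-.015),(.002,.088,-.0075)]
def rim(Ws):
    Q=[]
    for W in Ws:
        m=(abs(W[...,2]-.1)<.004)&(W[...,0]>.38)&(W[...,0]<.585)&(W[...,1]>.0)&(W[...,1]<.3)
        Q.append(W[m])
    return np.vstack(Q)
def resid(p,Q):
    D=[]
    for (c,a),(lo,hi,yc) in zip(frames(p),SP):
        l=(Q[:,:2]-c)@R(a); dx=np.maximum(np.maximum(lo-l[:,0],l[:,0]-hi),0); dy=l[:,1]-yc
        D.append(np.stack([dx,dy],1))
    D=np.array(D); k=np.argmin((D**2).sum(2),0)
    return D[k,np.arange(len(Q))]
def fit(Ws,p0,fixed=None):
    Q=rim(Ws)
    if fixed is None: f=lambda v:v
    else: f=lambda v:np.r_[fixed,v]; p0=p0[3:]
    for it in range(3):
        s=least_squares(lambda v:resid(f(v),Q).ravel(),p0,loss="soft_l1",f_scale=.004,x_scale=[.01]*len(p0)); p0=s.x
    e=resid(f(s.x),Q); return f(s.x),len(Q),np.percentile(np.hypot(*e.T),[50,90])
def knob(Ws):
    Q=np.vstack([W[(abs(W[...,2]-.147)<.006)&(W[...,0]>.39)&(W[...,0]<.6)&(W[...,1]>-.05)&(W[...,1]<.15)] for W in Ws])
    return Q.mean(0),len(Q)
E
python3 - <<'E'
from fit import *
Ws=[np.load(n+".npz")["W"] for n in("top0","scene0")]
p0=[.553,.14,np.pi/2,1.78,1.68]
for w in (Ws[:1],Ws[1:],Ws):
    p,n,e=fit(w,p0);print(np.round(p,4),n,e,knob(w))
for (c,a),(lo,hi,yc) in zip(frames(p),SP):
    print([np.round(c+R(a)@[t,y],4) for t in(lo,hi) for y in(yc-.006,yc+.006)])
post=p[:2]+R(p[2])@[-.074,0];k=knob(Ws)[0];d=k[:2]-post;print("post",post,"catch len",np.hypot(*d),"ang rel a",np.degrees(np.arctan2(d[1],d[0])-p[2]))
W=Ws[0];m=(W[...,1]<.06)&(W[...,1]>-.25)&(W[...,0]>.3)&(W[...,0]<.6)&(W[...,2]>.01)&(W[...,2]<.09)
print("scale",np.nanpercentile(W[m],[1,50,99],axis=0))
E
```

```text
[0.5529 0.1454 1.4959 1.9154 1.5725] 776 [0.00408781 0.06553108] (array([0.50439145, 0.04187097, 0.1457812 ]), 38)
[0.5546 0.1476 1.5421 1.8377 1.6989] 799 [0.00303887 0.00536709] (array([0.50667961, 0.04203096, 0.14531791]), 55)
[0.5539 0.1466 1.5171 1.8762 1.6322] 1575 [0.00325863 0.00748181] (array([0.50574466, 0.04196559, 0.14550721]), 93)
[array([0.5566, 0.0834]), array([0.5446, 0.0841]), array([0.5633, 0.2092]), array([0.5513, 0.2099])]
[array([0.5335, 0.2337]), array([0.5364, 0.2221]), array([0.423 , 0.2053]), array([0.426 , 0.1937])]
[array([0.4103, 0.1852]), array([0.4217, 0.1889]), array([0.4368, 0.1033]), array([0.4482, 0.107 ])]
post [0.54997551 0.07274499] catch len 0.05388635728163535 ang rel a -232.09132983204134
scale [[ 0.30891546 -0.16728851  0.018423  ]
 [ 0.36479302 -0.01795463  0.0695171 ]
 [ 0.59777751  0.05079953  0.08635678]]
```

View pics/scene0.png

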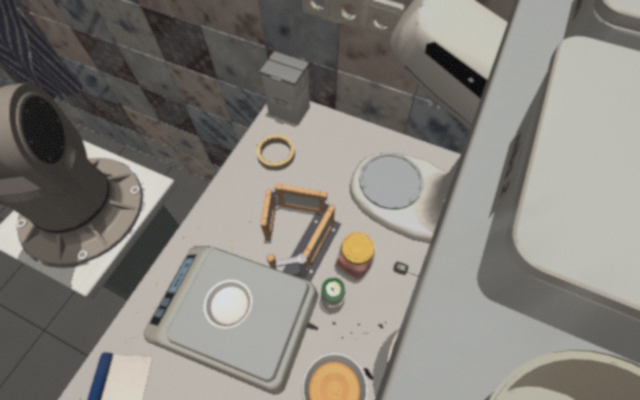

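```bash
sed -i "s/(W\[...,1\]>.0)&(W\[...,1\]<.3)/(W[...,1]>.078)\&(W[...,1]<.25)/" fit.py
cat >> fit.py <<'E'
HX,HY=.011,.0145
def push(p,which,s,ang,gap=0):
    "finger centre (world) touching the outer face at local x=s with the joint at ang"
    q=list(p);q[3 if which==1 else 4]=ang
    c,a=frames(q)[which]; n=R(a)@[0,-1]; off=HX*abs(n[0])+HY*abs(n[1])
    return c+R(a)@[s,(-.021 if which==1 else -.0135)]+n*(off+gap)
E
python3 - <<'E'
from fit import *
Ws=[np.load(n+".npz")["W"] for n in("top0","scene0")]
p0=[.5546,.1476,1.54,1.83,1.69]
for w in (Ws[:1],Ws[1:],Ws):
    p,n,e=fit(w,p0);print(np.round(p,4),n,e)
    print(np.round([c for c,a in frames(p)],4).tolist())
np.save("p0.npy",p)
for o in np.r_[p[4],np.arange(1.8,3.15,.15),np.pi]: print("o",round(o,2),np.round(1000*push(p,2,.065,o,0)))
W=np.concatenate([w.reshape(-1,3) for w in Ws]);W=W[~np.isnan(W[:,0])]
for x in np.arange(.3,.75,.05): print(round(x,2),[int(1000*max([0,*W[(abs(W[:,0]-x-.025)<.025)&(abs(W[:,1]-y-.025)<.025),2]])) for y in np.arange(-.4,.45,.05)])
E
```

```text
[0.5532 0.1473 1.5341 1.8488 1.6905] 657 [0.0029636  0.00526472]
[[0.5532, 0.1473], [0.5407, 0.2148], [0.4204, 0.1929]]
[0.5546 0.1481 1.5384 1.8474 1.6892] 795 [0.00304765 0.00532746]
[[0.5546, 0.1481], [0.5417, 0.2155], [0.4215, 0.1933]]
[0.554  0.1477 1.5366 1.848  1.6895] 1452 [0.0030363  0.00543685]
[[0.554, 0.1477], [0.5413, 0.2152], [0.421, 0.1931]]
o 1.69 [417. 122.]
o 1.8 [424. 122.]
o 1.95 [434. 122.]
o 2.1 [444. 125.]
o 2.25 [454. 129.]
o 2.4 [463. 134.]
o 2.55 [472. 142.]
o 2.7 [479. 151.]
o 2.85 [485. 161.]
o 3.0 [489. 171.]
o 3.14 [491. 179.]
0.3 [10, 25, 25, 11, 63, 71, 74, 75, 77, 5, 4, 7, 4, 28, 27, 29, 165]
0.35 [9, 9, 8, 6, 111, 115, 113, 115, 114, 6, 5, 5, 5, 27, 28, 28, 162]
0.4 [5, 6, 5, 4, 114, 115, 128, 131, 115, 5, 103, 102, 103, 5, 6, 4, 3]
0.45 [6, 5, 5, 6, 111, 127, 129, 130, 148, 5, 82, 5, 103, 6, 4, 4, 4]
0.5 [16, 17, 5, 6, 84, 116, 129, 129, 148, 118, 102, 101, 102, 6, 13, 16, 5]
0.55 [21, 19, 7, 5, 80, 116, 117, 117, 115, 116, 103, 104, 102, 54, 480, 481, 471]
0.6 [38, 16, 5, 7, 56, 104, 95, 85, 110, 110, 113, 114, 4, 497, 510, 512, 503]
0.65 [34, 16, 6, 6, 96, 95, 95, 95, 106, 105, 112, 113, 4, 492, 506, 507, 497]
0.7 [35, 17, 7, 6, 95, 632, 695, 695, 695, 695, 631, 631, 630, 603, 488, 489, 480]
```

```bash
python3 -m handwheel '[[0,[31,-26,0],6],[0,[61,-51,0],12],[0,[92,-77,0],18],[0,[122,-102,0],25.4],[0,[153,-128,0],25.4]]'; python3 -m handwheel '[[0,[25,-32,0],0],[0,[50,-64,0],0],[0,[75,-96,0],0],[0,[100,-128,0],0],[0,[120,-160,0],0]]'
python3 - <<'E'
from h import *
o=r.get_obs();print(o["clock"],o["eef_pos"],o["ee_rot"])
E
```

```text
clock: 1.32
eef_pos: [0.3723, -0.4284, 0.2314]
ee_rot: [1.0, -0.005, 0.0, 0.0]
ft_force: [1.1, -0.1, 0.8]
opening: 0.0255
grip_force: 0.0
clock: 1.73
eef_pos: [0.4938, -0.2677, 0.2316]
ee_rot: [1.0, -0.0, 0.0, 0.0]
ft_force: [1.1, -0.7, 0.4]
opening: -0.0004
grip_force: 0.0
1.7333 [ 0.4938019  -0.26767679  0.2316464 ] [ 9.99999903e-01 -5.21777327e-07  4.35263641e-04  6.78025019e-05]
```

```bash
python3 -m handwheel '[[0,[-6,-39,0],0],[0,[-14,-78,0],0],[0,[-22,-116,0],0],[0,[-32,-155,0],0],[0,[-42,-194,0],0]]'; python3 -m handwheel '[[0,[-8,-39,0],0],[0,[-17,-78,0],0],[0,[-26,-116,0],0],[0,[-36,-155,0],0],[0,[-48,-188,0],0]]';  python3 -m handwheel '[[0,[0,0,20],0],[0,[0,0,50],0],[0,[0,0,80],0],[0,[0,0,110],0],[0,[0,0,115],0]]'; python3 -m handwheel '[[0,[0,0,15],0],[0,[0,0,30],0],[0,[0,0,45],0],[0,[0,0,52],0],[0,[0,0,52],0]]'
```

```text
clock: 2.15
eef_pos: [0.4497, -0.074, 0.2315]
ee_rot: [1.0, -0.0, 0.0, 0.0]
ft_force: [0.4, 0.3, -0.1]
opening: -0.0002
grip_force: 0.0
clock: 2.57
eef_pos: [0.4018, 0.1148, 0.2318]
ee_rot: [1.0, 0.0, 0.001, -0.0]
ft_force: [0.5, 0.4, 0.4]
opening: 0.0002
grip_force: 0.0
clock: 2.98
eef_pos: [0.4004, 0.1117, 0.113]
ee_rot: [1.0, -0.0, -0.002, 0.001]
ft_force: [-1.4, -0.9, -1.1]
opening: -0.0002
grip_force: 0.0
clock: 3.4
eef_pos: [0.4023, 0.1123, 0.064]
ee_rot: [1.0, -0.0, -0.001, 0.0]
ft_force: [0.2, -0.0, -0.2]
opening: -0.0003
grip_force: 0.0
```

```bash
python3 -m handwheel '[[0,[8,-6,0],0],[0,[16,-10,0],0],[0,[24,-10,0],0],[0,[32,-10,0],0],[0,[42,-13,0],0]]'; python3 -m handwheel '[[0,[10,-4,0],0],[0,[19,-9,0],0],[0,[24,-13,0],0],[0,[28,-17,0],0],[0,[31,-21,0],0]]';  python3 -m handwheel '[[0,[4,-5,0],0],[0,[7,-10,0],0],[0,[10,-15,0],0],[0,[12,-20,0],0],[0,[13,-22,0],0]]'
python3 - <<'E'
from fit import *
p0=np.load("p0.npy");p=snapshot("scene");t=snapshot("top")
p0[4]=2.8
print(fit([world(p)],p0,p0[:3]));print(fit([world(t)],p0,p0[:3]))
cv2.imwrite("pics/s1.png",np.hstack([cv2.resize(x,None,fx=3,fy=3)[...,::-1] for x in (p["image"][160:320,220:350],t["image"][150:310,310:440])]))
E
```

```text
clock: 3.82
eef_pos: [0.4454, 0.125, 0.0647]
ee_rot: [1.0, -0.0, 0.0, 0.0]
ft_force: [-1.9, -0.4, -0.4]
opening: 0.0
grip_force: 0.7
clock: 4.23
eef_pos: [0.4759, 0.1469, 0.0642]
ee_rot: [1.0, -0.0, -0.0, -0.0]
ft_force: [-0.4, -0.1, 0.0]
opening: -0.0001
grip_force: 0.5
clock: 4.65
eef_pos: [0.4888, 0.1694, 0.0644]
ee_rot: [1.0, 0.0, 0.0, -0.0]
ft_force: [-0.2, -2.3, 0.7]
opening: -0.0001
grip_force: 0.5
(array([0.5539589 , 0.14770956, 1.53657917, 1.87393252, 2.92251532]), 446, array([0.00295685, 0.00561418]))
(array([0.5539589 , 0.14770956, 1.53657917, 1.85048308, 3.00737276]), 229, array([0.00304086, 0.00535843]))
```

View pics/s1.png

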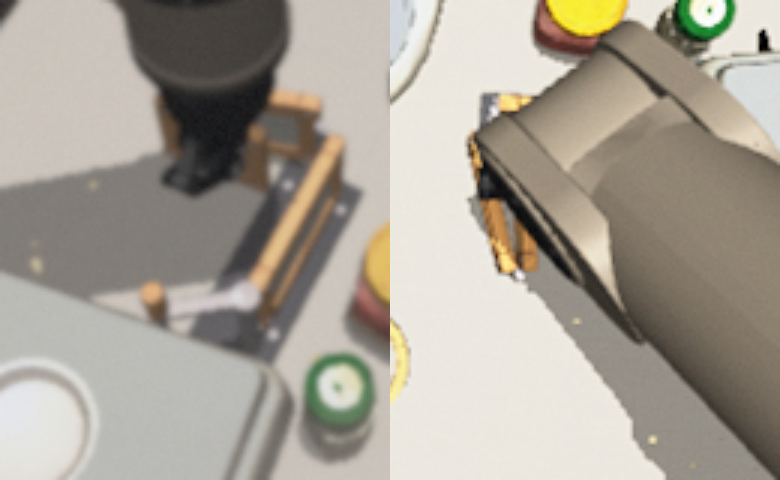

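```bash
python3 -m handwheel '[[0,[1,-2,0],0],[0,[1,-4,0],0],[0,[2,-6,0],0],[0,[2,-6,0],0]]'; python3 -m handwheel '[[0,[0,-2,0],0],[0,[0,-3,0],0],[0,[0,-3,0],0]]';python3 -m handwheel '[[0,[0,-1,0],0],[0,[0,-2,0],0],[0,[0,-2,0],0]]'
```

```text
clock: 5.08
eef_pos: [0.4906, 0.1747, 0.0644]
ee_rot: [1.0, -0.0, 0.0, -0.0]
ft_force: [0.2, -0.4, -0.3]
opening: -0.0004
grip_force: 0.2
clock: 5.33
eef_pos: [0.4906, 0.1776, 0.0644]
ee_rot: [1.0, -0.0, 0.0, -0.0]
ft_force: [-0.5, -0.7, 0.3]
opening: -0.0001
grip_force: 0.3
clock: 5.58
eef_pos: [0.4906, 0.1795, 0.0644]
ee_rot: [1.0, -0.0, 0.0, -0.0]
ft_force: [0.7, 0.3, -0.8]
opening: -0.0001
grip_force: 0.4
```

```bash
for i in 1 2 3; do python3 -m handwheel '[[0,[0,-1,0],0],[0,[0,-1,0],0],[0,[0,-1,0],0]]' | sed -n '1,2p;4p'; done
```

```text
clock: 5.83
eef_pos: [0.4905, 0.1805, 0.0643]
ft_force: [-0.2, -0.7, -0.1]
clock: 6.08
eef_pos: [0.4905, 0.1814, 0.0644]
ft_force: [0.1, -0.4, 0.0]
clock: 6.33
eef_pos: [0.4905, 0.1824, 0.0643]
ft_force: [-0.0, -0.2, -0.3]
```

```bash
for i in 1 2 3 4; do python3 -m handwheel '[[0,[0,-1,0],0],[0,[0,-1.5,0],0],[0,[0,-1.5,0],0]]' | sed -n '1,2p;4p'; done
python3 - <<'E'
from fit import *
p0=np.load("p0.npy");p=snapshot("scene");t=snapshot("top")
p0[4]=3.0
print(fit([world(p)],p0,p0[:3]));print(fit([world(t)],p0,p0[:3]))
E
```

```text
clock: 6.58
eef_pos: [0.4905, 0.1831, 0.0643]
ft_force: [-0.1, -5.7, 1.4]
clock: 6.83
eef_pos: [0.4902, 0.1842, 0.0642]
ft_force: [-1.6, -8.4, 3.7]
clock: 7.08
eef_pos: [0.4899, 0.1855, 0.0641]
ft_force: [-1.6, -7.9, 3.8]
clock: 7.33
eef_pos: [0.4898, 0.187, 0.064]
ft_force: [-3.3, -8.9, 3.1]
(array([0.5539589 , 0.14770956, 1.53657917, 1.79901603, 3.12806851]), 471, array([0.00293756, 0.00554502]))
(array([0.5539589 , 0.14770956, 1.53657917, 1.78651265, 3.55561317]), 102, array([0.00221808, 0.00498637]))
```

```bash
python3 -m handwheel '[[0,[0,6,0],0],[0,[0,14,0],0],[0,[0,22,-20],0],[0,[0,22,-50],0],[0,[0,22,-80],0]]'
python3 - <<'E'
from fit import *
p=np.load("p0.npy");t=snapshot("top");q=p.copy();q[4]=3.1;q[3]=1.79
s=snapshot("scene");q,n,e=fit([world(s),world(t)],q,p[:3]);print(q,n,e);np.save("p1.npy",q)
print("start",push(q,1,.1,q[3],.015))
for o in np.r_[q[3],np.arange(1.9,3.15,.1),np.pi]: print("m",round(o,2),np.round(1000*push(q,1,.1,o,0)))
cv2.imwrite("pics/s2.png",np.hstack([cv2.resize(x,None,fx=3,fy=3)[...,::-1] for x in (s["image"][160:320,220:350],t["image"][150:310,310:440])]))
E
```

```text
clock: 7.85
eef_pos: [0.4899, 0.1653, 0.1448]
ee_rot: [1.0, -0.001, -0.001, 0.0]
ft_force: [0.1, 0.7, 0.8]
opening: -0.0001
grip_force: 0.0
[0.5539589  0.14770956 1.53657917 1.78479521 3.14320245] 875 [0.00296849 0.00525022]
start [0.43353143 0.24869342]
m 1.78 [436. 234.]
m 1.9 [435. 223.]
m 2.0 [434. 212.]
m 2.1 [435. 202.]
m 2.2 [436. 192.]
m 2.3 [439. 181.]
m 2.4 [443. 171.]
m 2.5 [449. 161.]
m 2.6 [455. 152.]
m 2.7 [462. 143.]
m 2.8 [471. 136.]
m 2.9 [480. 129.]
m 3.0 [490. 123.]
m 3.1 [501. 118.]
m 3.14 [505. 116.]
```

View pics/s2.png

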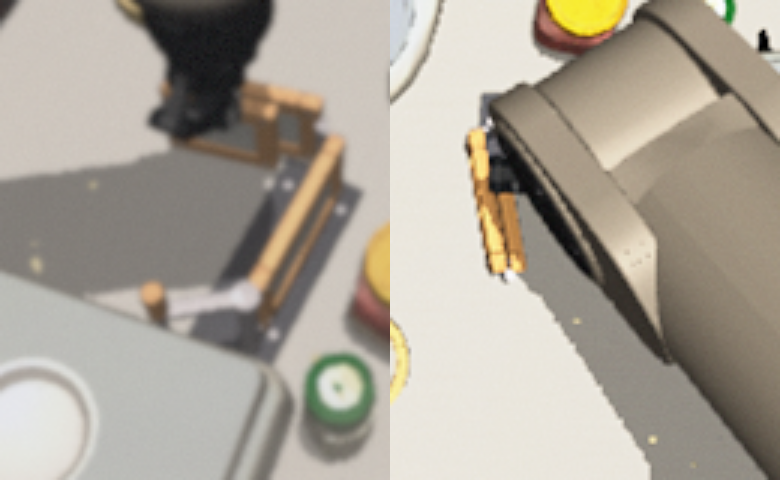

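```bash
python3 -m handwheel '[[0,[-15,-22,0],0],[0,[-30,-44,0],0],[0,[-45,-66,0],0],[0,[-58,-89,0],0],[0,[-58,-89,0],0]]'; python3 -m handwheel '[[0,[0,0,20],0],[0,[0,0,40],0],[0,[0,0,60],0],[0,[0,0,80],0],[0,[0,0,84],0]]'; python3 -m handwheel '[[0,[0,7,0],0],[0,[1,14,0],0],[0,[2,20,0],0],[0,[2,26,0],0],[0,[2,32,0],0]]'
```

```text
clock: 8.37
eef_pos: [0.4301, 0.2593, 0.1444]
ee_rot: [1.0, 0.002, -0.0, -0.001]
ft_force: [-0.7, 0.3, 0.0]
opening: 0.0001
grip_force: 0.0
clock: 8.78
eef_pos: [0.4313, 0.2541, 0.0576]
ee_rot: [1.0, -0.0, -0.002, 0.001]
ft_force: [-0.1, -0.5, -0.7]
opening: -0.0
grip_force: 0.0
clock: 9.2
eef_pos: [0.4355, 0.2234, 0.0616]
ee_rot: [1.0, -0.0, 0.001, -0.001]
ft_force: [1.9, 4.5, 2.6]
opening: -0.0002
grip_force: 2.4
```

```bash
python3 -m handwheel '[[0,[0,11,0],0],[0,[0,21,0],0],[0,[1,31,0],0],[0,[4,42,0],0],[0,[8,52,0],0]]'; python3 -m handwheel '[[0,[6,10,0],0],[0,[12,19,0],0],[0,[19,28,0],0],[0,[28,35,0],0],[0,[37,42,0],0]]'
python3 - <<'E'
from fit import *
p=np.load("p1.npy");q=p.copy();q[3]=2.85
s=snapshot("scene");t=snapshot("top")
for w in ([world(s)],[world(t)]): print(fit(w,q,p[:3]))
E
```

```text
clock: 9.62
eef_pos: [0.4436, 0.1714, 0.0615]
ee_rot: [1.0, -0.0, 0.001, -0.001]
ft_force: [1.2, 6.5, 3.0]
opening: 0.0001
grip_force: 3.8
clock: 10.03
eef_pos: [0.4799, 0.1289, 0.0611]
ee_rot: [1.0, -0.0, 0.0, -0.0]
ft_force: [-3.3, 5.0, 1.9]
opening: -0.0001
grip_force: 2.2
(array([0.5539589 , 0.14770956, 1.53657917, 2.88924708, 3.14030267]), 824, array([0.00296721, 0.00533758]))
(array([0.5539589 , 0.14770956, 1.53657917, 2.88373569, 3.13365136]), 306, array([0.00282007, 0.00528112]))
```

Working well; push home until the stop pushes back.

```bash
python3 -m handwheel '[[0,[5,-0,0],0],[0,[10,5,0],0],[0,[15,8,0],0],[0,[20,11,0],0],[0,[20,11,0],0]]'|sed -n '1,2p;4p'; for i in 1 2 3; do python3 -m handwheel '[[0,[1,0,0],0],[0,[2,0,0],0],[0,[2,0,0],0]]' | sed -n '1,2p;4p'; done
```

```text
clock: 10.55
eef_pos: [0.4999, 0.1183, 0.0609]
ft_force: [1.0, -1.8, 7.2]
clock: 10.8
eef_pos: [0.501, 0.1182, 0.0608]
ft_force: [-2.2, -1.4, 8.0]
clock: 11.05
eef_pos: [0.5028, 0.1178, 0.0608]
ft_force: [-4.3, -3.2, 11.2]
clock: 11.3
eef_pos: [0.5048, 0.1176, 0.0608]
ft_force: [-3.2, -4.5, 10.2]
```

```bash
for i in 1 2 3; do python3 -m handwheel '[[0,[1,0,0],0],[0,[2,0,0],0],[0,[2,0,0],0]]' | sed -n '1,2p;4p'; done
python3 - <<'E'
from fit import *
p=np.load("p1.npy");q=p.copy();q[3]=3.1
s=snapshot("scene");t=snapshot("top")
for w in ([world(s)],[world(t)]): print(fit(w,q,p[:3]))
cv2.imwrite("pics/s3.png",np.hstack([cv2.resize(x,None,fx=3,fy=3)[...,::-1] for x in (s["image"][160:320,220:350],t["image"][150:310,310:440])]))
E
```

```text
clock: 11.55
eef_pos: [0.5054, 0.1175, 0.0607]
ft_force: [-15.0, -6.2, 19.3]
clock: 11.8
eef_pos: [0.5056, 0.1173, 0.0605]
ft_force: [-27.2, -6.6, 31.9]
clock: 12.05
eef_pos: [0.5058, 0.1172, 0.0604]
ft_force: [-40.0, -5.9, 43.6]
(array([0.5539589 , 0.14770956, 1.53657917, 3.15290655, 3.14539073]), 813, array([0.00286606, 0.00530963]))
(array([0.5539589 , 0.14770956, 1.53657917, 3.15538039, 3.15740977]), 279, array([0.00266209, 0.00532883]))
```

View pics/s3.png

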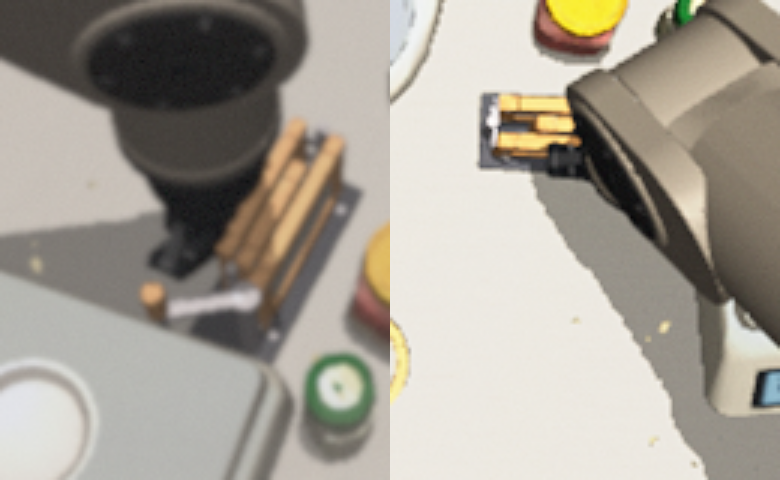

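```bash
python3 -m handwheel '[[0,[-6,0,0],0],[0,[-15,0,0],0],[0,[-22,0,-30],0],[0,[-22,0,-70],0],[0,[-22,0,-110],0]]'; python3 -m handwheel '[[0,[0,0,-30],0],[0,[0,0,-40],0],[0,[0,0,-40],0]]'|sed -n 1,2p
python3 - <<'E'
from fit import *
p=np.load("p1.npy");s=snapshot("scene");t=snapshot("top")
Ws=[world(s),world(t)]
for w in Ws:
    k,n=knob([w]);d=k[:2]-(p[:2]+R(p[2])@[-.074,0]);print(k,n,np.hypot(*d),np.degrees(np.arctan2(d[1],d[0])-p[2])%360)
    q=p.copy();q[3]=3.14;print(fit([w],q,p[:3])[0][3:])
print("post",p[:2]+R(p[2])@[-.074,0])
for a in (132,120,110,100,90,80,70,60,52): print(a,np.round(1000*(p[:2]+R(p[2])@([-.074,0]+.056*np.array([np.cos(np.radians(a)),np.sin(np.radians(a))])))))
W=Ws[0].reshape(-1,3)
for x in (.48,.5,.52,.54): print(x,[int(1000*max([0,*W[(abs(W[:,0]-x)<.01)&(abs(W[:,1]-y)<.005),2]])) for y in np.arange(-.04,.06,.01)])
E
```

```text
clock: 12.57
eef_pos: [0.4876, 0.1183, 0.1711]
ee_rot: [1.0, 0.0, -0.001, 0.0]
ft_force: [1.1, 0.2, -0.1]
opening: 0.0001
grip_force: 0.0
clock: 12.82
eef_pos: [0.4904, 0.1187, 0.2132]
[0.50689752 0.04210314 0.14527898] 56 0.05463157421554871 127.36395971957563
[3.14655156 3.14100962]
[nan nan nan] 0 nan nan
[3.13463538 3.14789838]
post [0.55142732 0.07375287]
132 [509.  38.]
120 [502.  47.]
110 [498.  56.]
100 [496.  66.]
90 [495.  76.]
80 [497.  85.]
70 [499.  95.]
60 [504. 103.]
52 [509. 110.]
0.48 [114, 120, 127, 112, 113, 112, 112, 112, 81, 632]
0.5 [127, 125, 126, 112, 112, 113, 112, 129, 149, 566]
0.52 [127, 112, 112, 112, 113, 113, 112, 112, 147, 145]
0.54 [113, 113, 113, 112, 113, 112, 112, 113, 110, 113]fit.py:31: RuntimeWarning: Mean of empty slice.
  return Q.mean(0),len(Q)
  ret = um.true_divide(
```

```bash
python3 -m handwheel '[[0,[4,30,0],0],[0,[8,60,0],0],[0,[12,90,0],0],[0,[16,109,0],0],[0,[16,109,0],0]]'; python3 -m handwheel '[[0,[0,0,25],0],[0,[0,0,50],0],[0,[0,0,75],0],[0,[0,0,86],0],[0,[0,0,86],0]]'; python3 -m handwheel '[[0,[0,-5,0],0],[0,[-1,-10,0],0],[0,[-3,-15,0],0],[0,[-5,-20,0],0],[0,[-6,-24,0],0]]'
```

```text
clock: 13.33
eef_pos: [0.5048, 0.005, 0.2084]
ee_rot: [1.0, -0.003, -0.001, 0.001]
ft_force: [-0.2, -0.1, -0.3]
opening: -0.0
grip_force: 0.0
clock: 13.75
eef_pos: [0.5032, 0.0097, 0.1212]
ee_rot: [1.0, 0.0, -0.003, -0.0]
ft_force: [-0.2, -0.5, 0.5]
opening: -0.0002
grip_force: 0.0
clock: 14.17
eef_pos: [0.4994, 0.0341, 0.1251]
ee_rot: [1.0, -0.0, 0.0, -0.0]
ft_force: [-1.7, -0.6, 0.9]
opening: 0.0003
grip_force: 0.5
```

```bash
python3 -m handwheel '[[0,[-3,-8,0],0],[0,[-4,-16,0],0],[0,[-4,-24,0],0],[0,[-2,-32,0],0],[0,[0,-38,0],0]]'; python3 -m handwheel '[[0,[2,-4,0],0],[0,[4,-8,0],0],[0,[6,-11,0],0],[0,[6,-11,0],0]]'|sed -n '1,2p;4p'; for i in 1 2 ; do python3 -m handwheel '[[0,[1,-1.5,0],0],[0,[1,-2,0],0],[0,[1,-2,0],0]]'|sed -n '1,2p;4p';done
python3 - <<'E'
from fit import *
p=np.load("p1.npy");s=snapshot("scene")
W=world(s);m=outline_of(s,"catch_knob")
k=W[(abs(W[...,2]-.146)<.004)&(W[...,0]>.47)&(W[...,0]<.54)&(W[...,1]>.05)&(W[...,1]<.15)];print(len(k),k.mean(0))
cv2.imwrite("pics/s4.png",cv2.resize(s["image"][160:320,220:350],None,fx=3,fy=3)[...,::-1])
E
```

```text
clock: 14.58
eef_pos: [0.4997, 0.0727, 0.1244]
ee_rot: [1.0, 0.0, 0.0, -0.0]
ft_force: [-1.2, -1.3, -0.3]
opening: -0.0002
grip_force: 0.4
clock: 14.92
eef_pos: [0.506, 0.083, 0.1243]
ft_force: [-0.0, 0.0, -0.0]
clock: 15.17
eef_pos: [0.5065, 0.0842, 0.1244]
ft_force: [-0.6, 0.2, 0.5]
clock: 15.42
eef_pos: [0.5076, 0.0864, 0.1244]
ft_force: [-0.3, -1.2, -0.1]
14 [0.51764674 0.08170701 0.14610272]
```

View pics/s4.png

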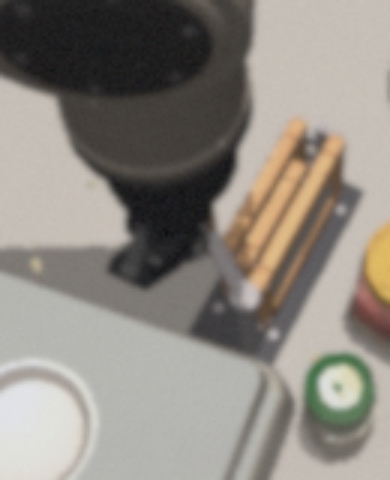

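The knob is hidden by the fingers, the catch arm (225,265) now slants toward the leaves' ends. Keep pushing to the stop.

```bash
for i in 1 2 3 4; do python3 -m handwheel '[[0,[0.5,-1,0],0],[0,[0.5,-1.5,0],0],[0,[0.5,-1.5,0],0]]'|sed -n '1,2p;4p';done
```

```text
clock: 15.77
eef_pos: [0.5081, 0.0879, 0.1244]
ft_force: [0.4, -0.6, -0.1]
clock: 16.02
eef_pos: [0.5085, 0.0895, 0.1244]
ft_force: [0.5, -1.7, -0.5]
clock: 16.27
eef_pos: [0.5091, 0.0908, 0.1244]
ft_force: [0.5, -1.4, 0.5]
clock: 16.52
eef_pos: [0.5092, 0.0913, 0.1242]
ft_force: [-0.7, -8.0, 2.7]
```

```bash
python3 -m handwheel '[[0,[0,5,0],0],[0,[0,14,0],0],[0,[0,20,-20],0],[0,[0,20,-60],0],[0,[0,20,-90],0]]'; python3 -m handwheel '[[0,[-10,40,0],0],[0,[-20,80,0],0],[0,[-30,120,0],0],[0,[-30,160,0],0],[0,[-30,200,0],0]]'|sed -n 1,2p; python3 -m handwheel '[[0,[0,40,0],0],[0,[0,80,0],0],[0,[0,80,0],0]]'|sed -n 1,2p
python3 - <<'E'
from fit import *
p=np.load("p1.npy");s=snapshot("scene");t=snapshot("top")
for c in(s,t):
    w=world(c);k=w[(abs(w[...,2]-.146)<.005)&(w[...,0]>.47)&(w[...,0]<.56)&(w[...,1]>.02)&(w[...,1]<.15)].mean(0)
    d=k[:2]-(p[:2]+R(p[2])@[-.074,0]);print(k,np.hypot(*d),np.degrees(np.arctan2(d[1],d[0])-p[2])%360)
    q=p.copy();q[3]=3.14;print(fit([w],q,p[:3])[0][3:])
    for n in("jar_jam","spice_a","tape_roll"):
        d=outline_of(c,n)[:1];print(n,[np.round(np.nanpercentile(w[x["mask"]],50,axis=0),3) for x in d])
cv2.imwrite("pics/s5.png",np.hstack([cv2.resize(x,None,fx=3,fy=3)[...,::-1] for x in (s["image"][160:320,220:350],t["image"][150:310,310:440])]))
E
```

```text
clock: 16.93
eef_pos: [0.5092, 0.0716, 0.2159]
ee_rot: [1.0, -0.001, -0.0, -0.0]
ft_force: [1.7, 1.1, 1.0]
opening: 0.0
grip_force: 0.0
clock: 17.35
eef_pos: [0.4784, -0.1299, 0.2148]
clock: 17.6
eef_pos: [0.4778, -0.2157, 0.2143]
[0.50987246 0.11064635 0.14505081] 0.05556919662200646 50.361008199184944
[3.149514   3.14354968]
jar_jam [array([0.644, 0.127, 0.106])]
spice_a [array([0.634, 0.04 , 0.103])]
tape_roll []
[0.50827648 0.11099763 0.14564163] 0.0570014608397309 51.162062131868375
[3.13720221 3.1491759 ]
jar_jam [array([0.63 , 0.146, 0.108])]
spice_a [array([0.623, 0.054, 0.104])]
tape_roll [array([0.341, 0.332, 0.023])]
```

View pics/s5.png

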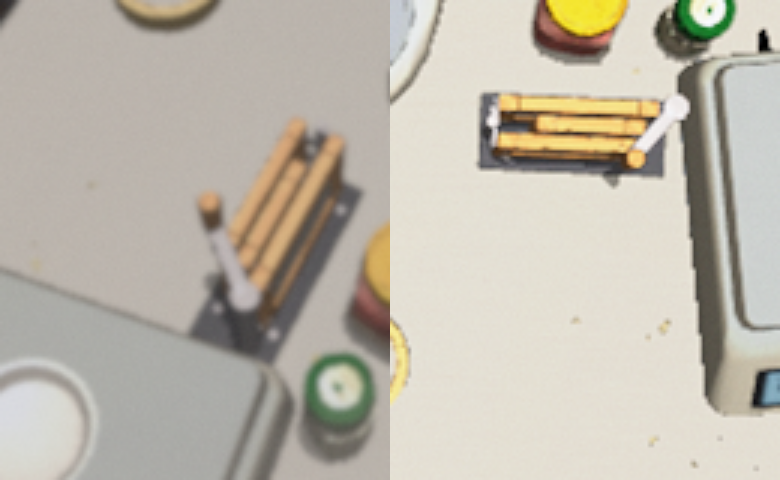

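The three leaves lie parallel and home, at rows 105–145 of the top view. The knob at (635,160) is across behind them, and the bystanders have not moved.

```bash
python3 -c "
from workcell import r
print(r.hand_in())"
```

```text
the job is handed in; nothing more can be done
None
```

The screen is folded away in the order asked: outer leaf flat on the middle leaf, both swung fully home, and the catch closed to its stop behind them; the jars and tape are where they stood, and I handed the job in at about 18 s.

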